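# Feed one mosaic tile and slide it to the batten

## Robot

A 7-joint arm with a two-finger parallel gripper is mounted at the origin on the work surface. World frame = base frame: x ahead of the robot, y to its left, z up, the work surface at z = 0. Lengths are in m, angles in rad, forces in N, time in s.
With the tool pointing down it reaches from about 0.4 to 0.875 m from the base axis. Payload 19.3 kg.
Tool frame: the origin (TCP) lies between the finger pads; the fingertips stand 17 mm ahead of it and the grasp point (between the pads) lies 2 mm behind it; z points along the fingers, x is the direction in which the jaws open and shut, and the axes are right-handed (so a half turn about z gives the same grasp; the last joint's range is limited). The gripper opens to 85 mm and grips with 20 to 120 N. Pads are 22 mm wide; open, the fingers measure 114 mm over their backs; the gripper's body (76 mm by 85 mm) begins 54 mm behind the grasp point. The pads swing forward as they close: fully open they stand 13 mm farther back than shut.
Start: joints at [-1.235, 0.521, -0.036, 1.599, 0.021, 1.021, -0.113], TCP at [0.247, 0.574, 0.248] pointing down, gripper open.
Joint ranges: [-2.91, 2.91], [-0.3, 2.13], [-1.5, 1.42], [0.17, 2.43], [-1.26, 4.41], [0.16, 1.93], [-2.52, 2.52]. Speed limits (rad/s): [1.89, 1.89, 2.39, 2.39, 3.01, 3.01, 3.01].

## Interface

Orientations are given as [roll, pitch, yaw] about the fixed x, y, z axes, in that order (R = Rz(yaw) Ry(pitch) Rx(roll)).
In Python, from workcell import bot gives the robot as it stands. The module is installed in compiled form; this text tells all that it offers.
- The arm moves only by the tool arm_command, never from a script. Its argument "targets" is a list of rows, each a list of 6 numbers: the shift along the tool's x, y, z in mm, then the turn, a rotation vector about the tool's x, y, z in degrees. In form: [[x, y, z, wx, wy, wz], ...]. A call has 1 to 8 rows; each row shifts and turns the pose as measured when the row begins, along the tool's axes as they then stand; what a row does not reach is not made up. A row lasts 1/10 s, in which the tool goes at most 50 mm and 8.59 degrees, less where a joint would pass 70% of its speed; a pose out of reach is approached as far as the arm can. A call is refused whole if a number of a shift passes 50 or a number of a turn 8.59, either way. A call with a gripper value outside its range is refused whole. "grip" is the opening in per cent of the stroke, from 0 (shut) to 100 (fully open), set as the call begins (left out, the last holds). The fingers move at their own pace and stop on an object; "grip_force" is the grip in N (left out, the last holds). Time passes only in rows, so rows that do not move let the fingers close. It gives the time, the measured TCP pose, the force and the opening at its end, in the units of the state.
- bot.observe(): the state, without advancing time (a new reading comes with each control period).
- bot.grab_frame(name): name is "side" or "top" or "wrist"; returns a dict with "color" (420x560x3 uint8, red, green, blue), "depth" (420x560 float32, m along the optical axis (not along the pixel's ray), 0 where there is no reading), "fov_y" (degrees; the focal length in pixels is half the picture's height over the tangent of half this angle, whatever the lens; pixels are square), "cx", "cy" (the principal point, pixels), "R" (3x3) and "t" (3): a world point X has camera coordinates R X + t; the wrist camera has in their place "hand_eye" (4x4, takes a point from camera to tool coordinates, whose origin is the TCP and whose axes are the tool frame's). Camera axes: x right, y down, z forward; pixel columns grow to the right and rows downward; lengths in m; the calibration is good to about 2 mm. A picture is of the moment at which its call begins: read the wrist's pose just before it.
- bot.job_done(): hands the job in, once; it reports no verdict.
The state is a dict: "clock": time; "qpos": joint angles; "qd": joint speeds; "joint_efforts": joint torques, N m; "position": TCP position; "tool_rot": TCP orientation; "force": force on the tool from outside, world axes, zero at the start; "moment": the same for the moment, N m; "grip_width": finger opening in m.
Only numpy, scipy, OpenCV 4.12 (cv2) and the standard library are available. Lean on these libraries where they do the work, as an engineer would, in place of code of your own. Each camera call takes 0.05 s, during which the arm holds its last target. There are 200 camera calls.

## Task

Press the black plunger of the tile dispenser all the way down once and let it come back up, so that one tile, and only one, comes out on the bench. Then push that tile sideways with the fingertips, keeping it flat on the bench, until one of its edges lies flush against the long side of the wooden batten. Do not pick anything up, and leave the brush, the trowel and the bowl where they are.

Things in the scene. Friction and masses are not known exactly. Their poses are not given: they have to be found in the camera images.
- dispenser: Grey and aluminium tile dispenser fixed to the bench. Origin on the bench under the centre of its bottomless magazine; x points the way tiles come out, z up. Magazine x -18 to +24 mm, 48 wide, 38 high, with 3 stacked tiles. Behind it the housing, x -90 to -18, 56 wide, 40 high; foot plates 4 high reach y = +-44. Each full press ejects the bottom tile.
- mouth (a point): Middle of the mouth, a 14 mm high slot in the magazine's front face: x = 24, y = 0, z = 5 mm in the dispenser's frame, same axes. After a full press a sprung blade has pushed the bottom tile out here; the tile then lies flat on the bench, its centre about 36 mm (up to 55 if pressed fast) in front of this point, and the blade has gone back inside.
- plunger_top (a point): Centre of the flat top of the plunger's cap, a black disc 40 mm across, on a vertical stem at x = -60, y = 0 of the dispenser; 84 mm above the bench when up. It moves with the plunger.
- plunger (a joint): Plunger travel in m: 0 up, 0.026 fully down (straight down). Sprung: 3 N at the top, 7 N at the bottom, plus a few N of friction and damping; it comes back up by itself.
- tile0: The bottom tile of the stack, the one to be ejected: glazed dark blue mosaic tile 36 x 36 x 10 mm, about 30 g; origin at the centre of its underside, z up, x and y along its edges. Starts inside the magazine.
- tile1: Tile number 2 from the bottom, same make; origin at the centre of its underside. Stays in the magazine (the stack sinks by one tile, 10 mm, after the press).
- tile2: Tile number 3 from the bottom, same make; origin at the centre of its underside. Stays in the magazine (the stack sinks by one tile, 10 mm, after the press).
- batten: Straight wooden batten fixed to the bench, 160 (its x) x 24 (its y) x 18 mm high; origin at the centre of its underside, long sides at y = +-12 mm. It lies to the left or right of the place where the tile comes out, its centre 120 to 155 mm to the side, roughly parallel to the dispenser's x axis (within about 0.2 rad).
- brush: Loose scrubbing brush, 150 x 56 mm, 51 mm high, red top with a handle, black underneath; on the side opposite the batten. Origin at the centre of its underside, x along it. To be left alone.
- trowel: Loose pointing trowel, about 225 mm long, 30 mm high, wooden handle toward its -x; origin below the middle. To be left alone.
- bowl: Loose terracotta bowl, 120 mm across, 55 mm high; origin at the centre of its underside. To be left alone.
Mind the look-alikes: they are no part of the job. There is more than one size of the batten; the job needs the middle-sized.

How it is judged:
By the outcome, as a careful person would: the job done as asked, in the order asked, and still so for the second after the job is handed in, with the robot touching nothing.
It also fails if it takes over 48 s, if anything falls off the work surface, if the arm or the gripper's body presses on something with over 40 N, if the wrist force passes 120 N, or if a joint passes its speed limit or range.

## Working session

There is one attempt and no reset: what is moved stays moved. The work goes in short steps, Python scripts to look and compute and a tool call to move; the robot and the scene stay as the last step left them, time stands still between calls to the robot, and variables do not carry over. Pictures are saved under pics/ and viewed, about 8 in all and at most 12, crops included, and the job is handed in when it is done.

Besides the shell and the picture viewer there is one more tool, called as name([rows], argument=value, ...), one row to a line, values as JSON. arm_command: Moves the arm, as the interface text tells. Its arguments: {"type":"object","properties":{"targets":{"type":"array"},"grip":{"type":"number"},"grip_force":{"type":"number"}},"required":["targets"]}

```bash
mkdir -p pics; cat > h.py <<'E'
import numpy as np, cv2
from workcell import bot
def grab(n):
    s=bot.observe(); f=bot.grab_frame(n); f['s']=s
    H,W=f['depth'].shape; f['f']=H/2/np.tan(np.radians(f['fov_y'])/2)
    return f
def pts(f):
    v,u=np.indices(f['depth'].shape); d=f['depth']
    P=np.stack([(u-f['cx'])/f['f']*d,(v-f['cy'])/f['f']*d,d],-1)
    return (P-f['t'])@f['R']
def ray(f,u,v,z):
    d=np.array([(u-f['cx'])/f['f'],(v-f['cy'])/f['f'],1])@f['R']; c=-f['R'].T@f['t']
    return c+d*(z-c[2])/d[2]
def save(f,n): cv2.imwrite('pics/'+n,f['color'][:,:,::-1])
E
python3 - <<'E'
from h import *
np.set_printoptions(precision=4,suppress=True)
print(bot.observe())
for n in('top','side'):
    f=grab(n); save(f,n+'0.png'); print(n,f['fov_y'],f['cx'],f['cy'],f['R'],f['t']); np.savez(n+'0.npz',**{k:v for k,v in f.items() if k!='s'})
E
```

```text
{'clock': 0.0, 'qpos': array([-1.2352,  0.522 , -0.0364,  1.6   ,  0.0212,  1.0211, -0.1128]), 'qd': array([-0.0013, -0.0015,  0.0004,  0.0004,  0.0013, -0.0001, -0.0001]), 'joint_efforts': array([ -0.0011, -92.7115,   1.9791, -36.9927,   0.0177,   0.0084,
        -0.    ]), 'position': array([0.2466, 0.5739, 0.2477]), 'tool_rot': array([3.1416, 0.0012, 1.165 ]), 'force': array([-0.5213,  0.6067, -0.9608]), 'moment': array([-0.0037, -0.0317, -0.0338]), 'grip_width': 0.0853387405382342}
top 44.83227480648916 272.55316664623297 209.6478658832838 [[ 0.0191 -0.9997 -0.0182]
 [-0.983  -0.0154 -0.1828]
 [ 0.1825  0.0213 -0.983 ]] [0.0111 0.6273 1.3017]
side 55.75908833160657 275.19315807822034 211.1143426044685 [[ 0.8482 -0.5296  0.01  ]
 [-0.2548 -0.4245 -0.8689]
 [ 0.4644  0.7344 -0.495 ]] [-0.5072  0.2299  0.8888]
```

View pics/top0.png

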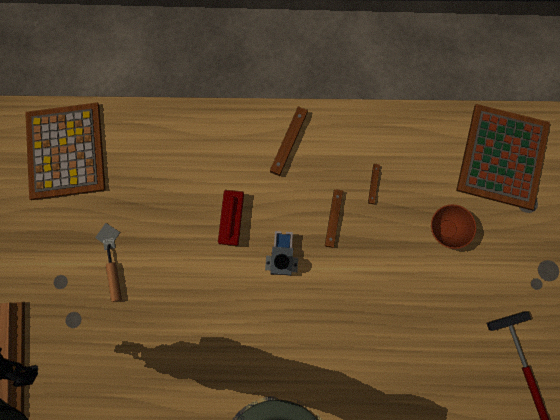

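View pics/side0.png

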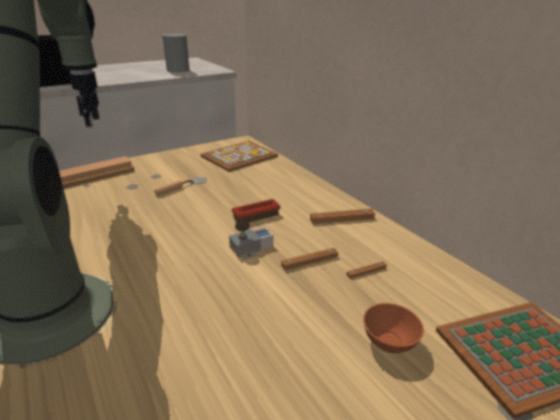

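The top view shows the dispenser at about (284,256), with its mouth facing up the image (+x). The middle batten is at (335,218), the brush at (231,218), and the look-alike battens at (289,141) and (375,184). Next I measure these.

```bash
python3 - <<'E'
from h import *
np.set_printoptions(precision=4,suppress=True)
f=dict(np.load('top0.npz'));P=pts(f)
Z=P[...,2];print('bench z',np.median(Z[180:200,300:330]))
def rect(m,zh,name):
    n,l,st,c=cv2.connectedComponentsWithStats(m.astype(np.uint8))
    k=1+np.argmax(st[1:,4]); v,u=np.nonzero(l==k)
    Q=np.array([ray(f,a,b,zh)[:2] for a,b in zip(u,v)])
    r=cv2.minAreaRect((Q*1000).astype(np.float32)); b=cv2.boxPoints(r)
    print(name,len(u),'c',r[0],'size',r[1],'ang',r[2],'zmed',np.median(Z[v,u]));print(b)
def win(u0,u1,v0,v1):
    m=np.zeros(Z.shape,bool);m[v0:v1,u0:u1]=1;return m
hsv=cv2.cvtColor(f['color'],cv2.COLOR_RGB2HSV)
rect(win(318,352,180,255)&(Z>.010),.018,'batten')
rect(win(265,312,225,240)&(hsv[...,0]>100)&(hsv[...,0]<125)&(hsv[...,1]>100),.03,'tile')
rect(win(262,305,225,280)&(Z>.025)&(Z<.055),.039,'disp')
rect(win(262,305,225,285)&(Z>.070),.084,'plunger')
rect(win(210,255,180,255)&(Z>.03),.05,'brush')
c=cv2.resize(f['color'][180:290,200:360],None,fx=5,fy=5,interpolation=cv2.INTER_CUBIC)
cv2.imwrite('pics/crop0.png',c[:,:,::-1])
E
```

```text
bench z 3.647625228833879e-05
batten 515 c (615.7568969726562, -144.57838439941406) size (25.246070861816406, 160.14422607421875) ang 81.16769409179688 zmed 0.01846072330932391
[[ 534.6961 -144.7572]
 [ 692.9413 -169.3463]
 [ 696.8177 -144.3995]
 [ 538.5724 -119.8105]]
tile 70 c (558.9443969726562, -7.030641555786133) size (13.596555709838867, 32.40207290649414) ang 0.9607982039451599 zmed 0.030951556790969385
[[551.8754   9.0541]
 [552.4188 -23.3434]
 [566.0134 -23.1154]
 [565.47     9.2821]]
disp 637 c (515.1134643554688, -4.633811950683594) size (55.920005798339844, 114.3397445678711) ang 86.88056945800781 zmed 0.03854204898357658
[[456.5068 -29.4413]
 [570.6771 -35.6634]
 [573.7202  20.1737]
 [459.5498  26.3958]]
plunger 187 c (489.65087890625, -2.851072311401367) size (38.495872497558594, 36.007774353027344) ang 1.02034330368042 zmed 0.08446512737830034
[[470.0854  14.8072]
 [470.7266 -21.1949]
 [509.2164 -20.5093]
 [508.5751  15.4927]]
brush 1123 c (606.841796875, 135.90899658203125) size (59.00630569458008, 148.63636779785156) ang 85.9049072265625 zmed 0.039035665298154824
[[530.6065 111.7884]
 [678.8633 101.174 ]
 [683.0771 160.0296]
 [534.8203 170.644 ]]
```

View pics/crop0.png

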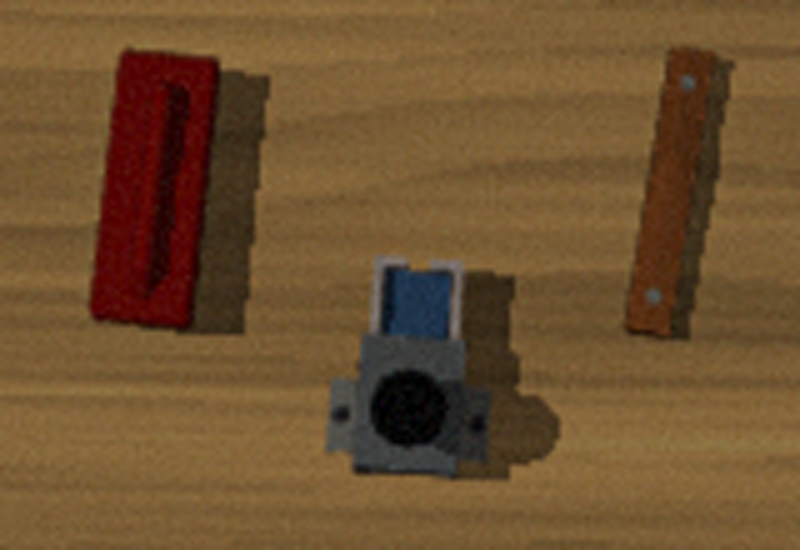

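```bash
cat > plan.py <<'E'
# plan.py x y z yawdeg n : rows (tool axes) from present pose to the goal (mm, deg)
import sys; from h import *
from scipy.spatial.transform import Rotation as R
x,y,z,yaw,n=map(float,sys.argv[1:6]); n=int(n); s=bot.observe()
p=s['position']*1000; r0=R.from_euler('xyz',s['tool_rot']); r1=R.from_euler('xyz',[180,0,yaw],degrees=True)
w=(r0.inv()*r1).as_rotvec(); d=(np.array([x,y,z])-p)/n
print('now',s['clock'],p.round(1),np.degrees(s['tool_rot']).round(1),'F',s['force'].round(1),'g',round(s['grip_width'],3))
print([[*(r0*R.from_rotvec(w*i/n)).inv().apply(d).round(0 if n>3 else 1).tolist(),*np.degrees(w/n).round(1).tolist()] for i in range(n)])
E
python3 plan.py 489.7 -2.9 200 -8.8 16
```

```text
now 0.1 [246.6 574.  247.8] [1.80e+02 1.00e-01 6.68e+01] F [0.3 0.5 0.7] g 0.085
[[-27.0, 28.0, 3.0, 0.0, 0.0, 4.7], [-25.0, 30.0, 3.0, 0.0, 0.0, 4.7], [-22.0, 32.0, 3.0, 0.0, 0.0, 4.7], [-19.0, 34.0, 3.0, 0.0, 0.0, 4.7], [-17.0, 35.0, 3.0, 0.0, 0.0, 4.7], [-14.0, 37.0, 3.0, 0.0, 0.0, 4.7], [-10.0, 38.0, 3.0, 0.0, 0.0, 4.7], [-7.0, 38.0, 3.0, 0.0, 0.0, 4.7], [-4.0, 39.0, 3.0, 0.0, 0.0, 4.7], [-1.0, 39.0, 3.0, 0.0, 0.0, 4.7], [2.0, 39.0, 3.0, 0.0, 0.0, 4.7], [5.0, 39.0, 3.0, 0.0, 0.0, 4.7], [9.0, 38.0, 3.0, 0.0, 0.0, 4.7], [12.0, 37.0, 3.0, 0.0, 0.0, 4.7], [15.0, 36.0, 3.0, 0.0, 0.0, 4.7], [18.0, 35.0, 3.0, 0.0, 0.0, 4.7]]
```

arm_command([
  [-27,28,3,0,0,4.7],
  [-25,30,3,0,0,4.7],
  [-22,32,3,0,0,4.7],
  [-19,34,3,0,0,4.7],
  [-17,35,3,0,0,4.7],
  [-14,37,3,0,0,4.7],
  [-10,38,3,0,0,4.7],
  [-7,38,3,0,0,4.7],
], grip=0)

```text
clock: 0.9
position: [0.3658, 0.2782, 0.2207]
tool_rot: [-3.141, 0.004, 0.492]
force: [0.8, 0.0, -0.3]
grip_width: 0.0001
```

arm_command([
  [-4,39,3,0,0,4.7],
  [-1,39,3,0,0,4.7],
  [2,39,3,0,0,4.7],
  [5,39,3,0,0,4.7],
  [9,38,3,0,0,4.7],
  [12,37,3,0,0,4.7],
  [15,36,3,0,0,4.7],
  [18,35,3,0,0,4.7],
])

```text
clock: 1.7
position: [0.4827, -0.0254, 0.1958]
tool_rot: [3.14, 0.003, -0.191]
force: [0.2, 1.3, 0.9]
grip_width: -0.0002
```

```bash
python3 plan.py 489.7 -2.9 125 -8.8 7
```

```text
now 1.7 [482.7 -25.4 195.8] [179.9   0.2 -10.9] F [0.2 1.3 0.9] g -0.0
[[0.0, -3.0, 10.0, 0.0, 0.0, -0.3], [0.0, -3.0, 10.0, 0.0, 0.0, -0.3], [0.0, -3.0, 10.0, 0.0, 0.0, -0.3], [0.0, -3.0, 10.0, 0.0, 0.0, -0.3], [0.0, -3.0, 10.0, 0.0, 0.0, -0.3], [0.0, -3.0, 10.0, 0.0, 0.0, -0.3], [0.0, -3.0, 10.0, 0.0, 0.0, -0.3]]
```

arm_command([
  [1,-5,15,0,0,-0.5],
  [1,-5,15,0,0,-0.5],
  [1,-5,15,0,0,-0.5],
  [0,-5,15,0,0,-0.5],
  [0,-3,8,0,0,0],
  [0,0,3,0,0,0],
])

```text
clock: 2.3
position: [0.491, -0.0098, 0.1216]
tool_rot: [3.138, 0.002, -0.168]
force: [0.2, -0.2, 0.9]
grip_width: -0.0003
```

```bash
python3 plan.py 489.7 -2.9 104 -8.8 3; python3 - <<'E'
from h import *
f=grab('side')
c=cv2.resize(f['color'][160:290,180:340],None,fx=5,fy=5,interpolation=cv2.INTER_CUBIC)[:600]
cv2.imwrite('pics/side1.png',c[:,:,::-1])
E
```

```text
now 2.3 [491.   -9.8 121.6] [ 1.798e+02  1.000e-01 -9.600e+00] F [ 0.2 -0.2  0.9] g -0.0
[[-0.8, -2.2, 5.9, 0.1, 0.0, -0.3], [-0.8, -2.2, 5.9, 0.1, 0.0, -0.3], [-0.8, -2.2, 5.9, 0.1, 0.0, -0.3]]
```

View pics/side1.png

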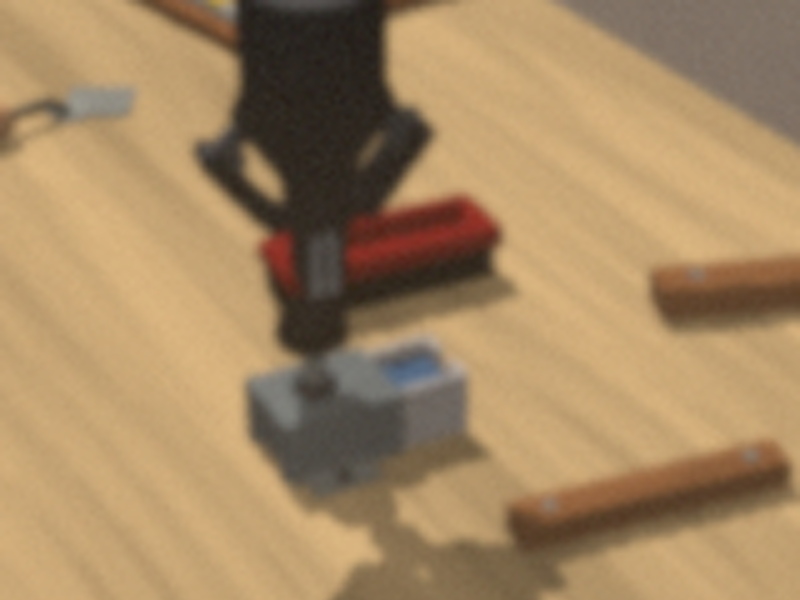

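The shut fingers stand centred over the cap (crop about (315,340)). Now I press slowly.

arm_command([
  [-1,-3,6,0,0,-0.3],
  [-1,-3,6,0,0,-0.3],
  [0,-1,5,0,0,0],
  [0,0,4,0,0,0],
  [0,0,4,0,0,0],
  [0,0,4,0,0,0],
])

```text
clock: 2.95
position: [0.4907, -0.0023, 0.0924]
tool_rot: [3.139, -0.0, -0.157]
force: [-2.6, 0.7, 9.5]
grip_width: 0.0003
```

arm_command([
  [0,0,4,0,0,0],
  [0,0,4,0,0,0],
  [0,0,4,0,0,0],
  [0,0,3,0,0,0],
])

```text
clock: 3.35
position: [0.4907, -0.0024, 0.0771]
tool_rot: [3.14, -0.0, -0.158]
force: [-2.1, 0.8, 9.4]
grip_width: -0.0
```

Need about 2 mm more to reach the stop.

arm_command([
  [0,0,3,0,0,0],
  [0,0,3,0,0,0],
])

```text
clock: 3.55
position: [0.4916, -0.0024, 0.0737]
tool_rot: [-3.141, -0.002, -0.159]
force: [-28.8, 3.1, 140.6]
grip_width: -0.0001
```

The wrist read 140 N at the stop, over the 120 N limit. I retract at once, and will report this.

arm_command([
  [0,0,-6,0,0,0],
  [0,0,-8,0,0,0],
  [0,0,-8,0,0,0],
  [0,0,-10,0,0,0],
  [0,0,-20,0,0,0],
  [0,0,-30,0,0,0],
  [0,40,-20,0,0,0],
  [0,40,0,0,0,0],
])

```text
clock: 4.35
position: [0.4795, -0.0792, 0.1819]
tool_rot: [-3.14, -0.003, -0.151]
force: [0.8, -0.8, -0.4]
grip_width: -0.0002
```

arm_command([
  [0,40,0,0,0,0],
  [0,40,0,0,0,0],
  [0,40,0,0,0,0],
  [0,0,0,0,0,0],
])

```text
clock: 4.75
position: [0.4596, -0.2065, 0.1848]
tool_rot: [3.142, -0.006, -0.155]
force: [0.5, 0.7, -0.1]
grip_width: 0.0001
```

```bash
python3 - <<'E'
from h import *
print(bot.observe()['position'],bot.observe()['force'])
f=grab('top'); save(f,'top1.png')
hsv=cv2.cvtColor(f['color'],cv2.COLOR_RGB2HSV); Z=pts(f)[...,2]
m=((hsv[...,0]>95)&(hsv[...,0]<130)&(hsv[...,1]>80)&(hsv[...,2]>30)).astype(np.uint8); m[:150]=0;m[280:]=0;m[:,:250]=0;m[:,330:]=0
n,l,st,c=cv2.connectedComponentsWithStats(m)
for k in range(1,n):
    if st[k,4]<20: continue
    v,u=np.nonzero(l==k); z=np.median(Z[v,u]); zz=.010 if z<.015 else z
    Q=np.array([ray(f,a,b,zz)[:2]*1000 for a,b in zip(u,v)],np.float32)
    print(c[k],st[k,4],z,cv2.minAreaRect(Q),Q.mean(0))
v,u=np.nonzero((Z>.06)&(np.indices(Z.shape)[1]<305)&(np.indices(Z.shape)[1]>262)&(np.indices(Z.shape)[0]>225)&(np.indices(Z.shape)[0]<285));print('plunger z',np.median(Z[v,u]),len(u))
cv2.imwrite('pics/crop1.png',cv2.resize(f['color'][170:290,200:360],None,fx=5,fy=5,interpolation=cv2.INTER_CUBIC)[:,:,::-1])
E
```

```text
[ 0.45958754 -0.20650415  0.18478816] [ 0.45361578  0.68845319 -0.11176818]
[284.38255034 219.4966443 ] 149 0.010971271723886598 ((608.875244140625, -10.179098129272461), (33.683345794677734, 33.63523483276367), 85.10554504394531) [608.83923 -10.11292]
[282.97452229 240.6433121 ] 157 0.020306604373780637 ((547.9531860351562, -7.230142593383789), (32.74756622314453, 32.62085723876953), 0.9526231288909912) [548.9008     -7.1316767]
plunger z 0.08518077528243678 196
```

View pics/crop1.png

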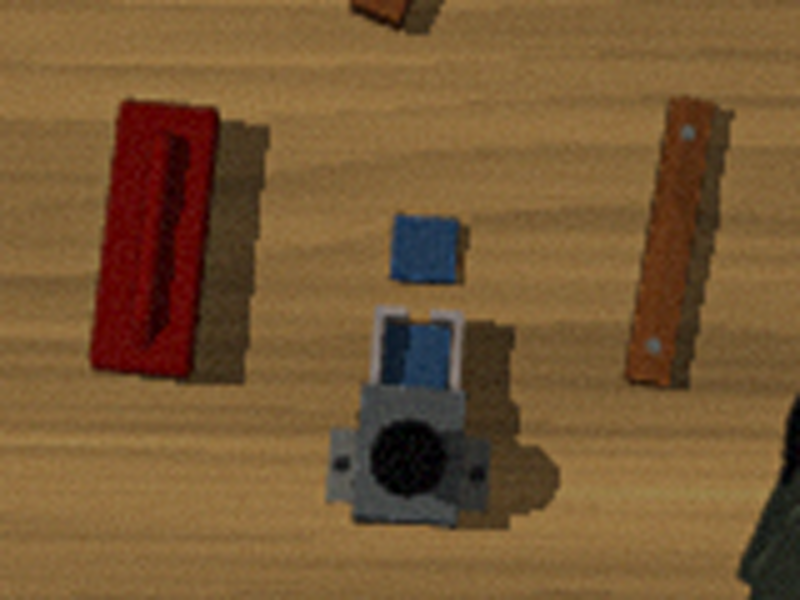

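One tile is out at (609,-10) mm with yaw about -4°. The plunger is back up at 85 mm and the stack has sunk by one. The batten's near face is about 101 mm of push away along (-0.153,-0.988).

```bash
python3 plan.py 617 34 150 -8.8 8
```

```text
now 4.8 [ 460.2 -204.1  184.6] [-179.9   -0.3   -8.8] F [-0.1  0.1  0.5] g -0.0
[[15.0, -32.0, 4.0, -0.0, -0.0, 0.0], [15.0, -32.0, 4.0, -0.0, -0.0, 0.0], [15.0, -32.0, 4.0, -0.0, -0.0, 0.0], [15.0, -32.0, 4.0, -0.0, -0.0, 0.0], [15.0, -32.0, 4.0, -0.0, -0.0, 0.0], [15.0, -32.0, 4.0, -0.0, -0.0, 0.0], [15.0, -32.0, 4.0, -0.0, -0.0, 0.0], [15.0, -32.0, 4.0, -0.0, -0.0, 0.0]]
```

arm_command([
  [15,-32,4,0,0,0],
  [15,-32,4,0,0,0],
  [15,-32,4,0,0,0],
  [15,-32,4,0,0,0],
  [15,-32,4,0,0,0],
  [15,-32,4,0,0,0],
  [15,-32,4,0,0,0],
  [15,-32,4,0,0,0],
])

```text
clock: 5.6
position: [0.6214, 0.0425, 0.1551]
tool_rot: [-3.14, -0.006, -0.155]
force: [0.0, -0.9, 0.3]
grip_width: -0.0002
```

```bash
python3 plan.py 617 34 24 -8.8 6
```

```text
now 5.6 [621.4  42.5 155.1] [-179.9   -0.3   -8.9] F [ 0.  -0.9  0.3] g -0.0
[[-1.0, 2.0, 22.0, -0.0, -0.1, -0.0], [-1.0, 2.0, 22.0, -0.0, -0.1, -0.0], [-1.0, 2.0, 22.0, -0.0, -0.1, -0.0], [-1.0, 2.0, 22.0, -0.0, -0.1, -0.0], [-1.0, 2.0, 22.0, -0.0, -0.1, -0.0], [-1.0, 2.0, 22.0, -0.0, -0.1, -0.0]]
```

arm_command([
  [-1,0,25,0,0,0],
  [-1,1,25,0,0,0],
  [-1,1,25,0,0,0],
  [-1,1,20,0,0,0],
  [0,0,12,0,0,0],
  [0,0,6,0,0,0],
  [0,0,0,0,0,0],
])

```text
clock: 6.3
position: [0.6186, 0.056, 0.0382]
tool_rot: [-3.136, -0.005, -0.138]
force: [0.8, -0.3, -0.1]
grip_width: 0.0002
```

```bash
python3 plan.py 617 34 22 -8.8 3
```

```text
now 6.3 [618.6  56.   38.2] [-179.7   -0.3   -7.9] F [ 0.8 -0.3 -0.1] g 0.0
[[0.5, 7.4, 5.4, -0.1, -0.1, 0.3], [0.5, 7.4, 5.4, -0.1, -0.1, 0.3], [0.5, 7.3, 5.4, -0.1, -0.1, 0.3]]
```

arm_command([
  [0,7,6,0,0,0.3],
  [0,7,5,0,0,0.3],
  [0,5,4,0,0,0.3],
  [0,0,1,0,0,0],
  [0,0,0,0,0,0],
])

```text
clock: 6.8
position: [0.6172, 0.035, 0.0234]
tool_rot: [-3.136, -0.008, -0.156]
force: [-0.1, -1.4, -0.7]
grip_width: -0.0004
```

```bash
python3 plan.py 615 30 22 -8.8 3
```

```text
now 6.8 [617.2  35.   23.4] [-179.7   -0.5   -9. ] F [-0.1 -1.4 -0.7] g -0.0
[[-0.5, 1.8, 0.5, -0.1, -0.2, -0.1], [-0.5, 1.8, 0.5, -0.1, -0.2, -0.1], [-0.5, 1.8, 0.5, -0.1, -0.2, -0.1]]
```

arm_command([
  [0,7,1,0,-0.3,0],
  [0,7,0,0,-0.3,0],
  [0,6,0,0,0,0],
  [0,6,0,0,0,0],
  [0,6,0,0,0,0],
  [0,6,0,0,0,0],
  [0,6,0,0,0,0],
  [0,6,0,0,0,0],
])

```text
clock: 7.6
position: [0.6091, -0.0182, 0.0226]
tool_rot: [-3.135, 0.002, -0.156]
force: [0.2, 0.4, 0.2]
grip_width: -0.0002
```

```bash
python3 plan.py 599 -82 22 -8.8 6
```

```text
now 7.6 [609.1 -18.2  22.6] [-1.796e+02  1.000e-01 -8.900e+00] F [0.2 0.4 0.2] g -0.0
[[-0.0, 11.0, 0.0, -0.1, 0.0, -0.0], [-0.0, 11.0, 0.0, -0.1, 0.0, -0.0], [-0.0, 11.0, 0.0, -0.1, 0.0, -0.0], [-0.0, 11.0, 0.0, -0.1, 0.0, -0.0], [-0.0, 11.0, 0.0, -0.1, 0.0, -0.0], [-0.0, 11.0, 0.0, -0.1, 0.0, -0.0]]
```

arm_command([
  [0,7,0,0,0,0],
  [0,7,0,0,0,0],
  [0,7,0,0,0,0],
  [0,7,0,0,0,0],
  [0,7,0,0,0,0],
  [0,6,0,0,0,0],
  [0,5,0,0,0,0],
  [0,3,0,0,0,0],
])

```text
clock: 8.4
position: [0.6007, -0.0716, 0.0224]
tool_rot: [-3.135, 0.002, -0.156]
force: [0.6, 0.0, -0.0]
grip_width: 0.0002
```

```bash
python3 plan.py 599 -82 22 -8.8 6;python3 - <<'E'
from h import *
f=grab('wrist'); save(f,'w.png'); f=grab('side')
a=f['color'][215:285,260:360]; a=cv2.resize(a,(800,560),interpolation=cv2.INTER_CUBIC)
cv2.imwrite('pics/side2.png',a[:,:,::-1])
E
```

```text
now 8.4 [600.7 -71.6  22.4] [-1.796e+02  1.000e-01 -9.000e+00] F [ 0.6  0.  -0. ] g 0.0
[[-0.0, 2.0, 0.0, -0.1, 0.0, -0.0], [-0.0, 2.0, 0.0, -0.1, 0.0, -0.0], [-0.0, 2.0, 0.0, -0.1, 0.0, -0.0], [-0.0, 2.0, 0.0, -0.1, 0.0, -0.0], [-0.0, 2.0, 0.0, -0.1, 0.0, -0.0], [-0.0, 2.0, 0.0, -0.1, 0.0, -0.0]]
```

View pics/w.png

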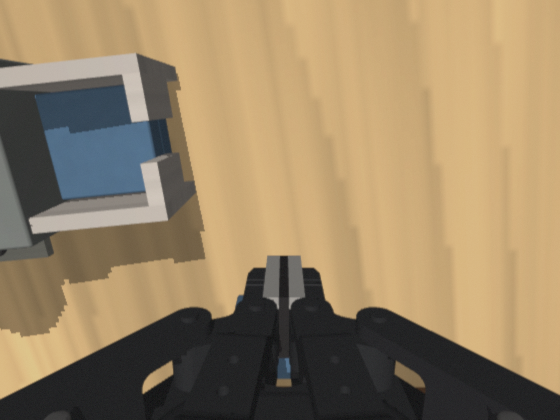

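The tile (blue, at (285,370)) is ahead of the fingers. About 10 mm remain, so I close in with small steps and watch the force.

arm_command([
  [0,3,0,0,0,0],
  [0,2,0,0,0,0],
  [0,2,0,0,0,0],
  [0,1,0,0,0,0],
])

```text
clock: 8.9
position: [0.5996, -0.079, 0.0223]
tool_rot: [-3.135, 0.002, -0.155]
force: [0.6, 0.1, 1.3]
grip_width: 0.0002
```

arm_command([
  [0,1,0,0,0,0],
  [0,1,0,0,0,0],
])

```text
clock: 9.1
position: [0.5993, -0.081, 0.0223]
tool_rot: [-3.135, 0.002, -0.155]
force: [0.4, -0.2, 0.4]
grip_width: 0.0003
```

arm_command([
  [0,0.7,0,0,0,0],
])

```text
clock: 9.2
position: [0.5992, -0.0818, 0.0223]
tool_rot: [-3.135, 0.002, -0.155]
force: [0.3, 1.4, 0.5]
grip_width: 0.0
```

arm_command([
  [0,0.7,0,0,0,0],
])

```text
clock: 9.3
position: [0.599, -0.0825, 0.0222]
tool_rot: [-3.135, 0.002, -0.155]
force: [0.8, 1.8, 0.1]
grip_width: -0.0001
```

arm_command([
  [0,0.7,0,0,0,0],
])

```text
clock: 9.4
position: [0.5991, -0.083, 0.0223]
tool_rot: [-3.135, 0.002, -0.155]
force: [2.0, 4.0, -0.3]
grip_width: 0.0001
```

arm_command([
  [0,0.7,0,0,0,0],
])

```text
clock: 9.5
position: [0.5992, -0.0831, 0.0223]
tool_rot: [-3.134, 0.002, -0.154]
force: [0.6, 5.3, 0.6]
grip_width: -0.0001
```

arm_command([
  [0,0.7,0,0,0,0],
])

```text
clock: 9.6
position: [0.5992, -0.083, 0.0223]
tool_rot: [-3.133, 0.002, -0.154]
force: [1.7, 5.4, -0.4]
grip_width: -0.0003
```

arm_command([
  [0,1.5,0,0,0,0],
  [0,1.5,0,0,0,0],
])

```text
clock: 9.8
position: [0.5992, -0.0831, 0.0223]
tool_rot: [-3.13, 0.002, -0.152]
force: [1.4, 10.6, 2.1]
grip_width: -0.0
```

The tile is seated at about 11 N with no further travel. I back off straight, rise, clear and inspect.

arm_command([
  [0,-3,0,0,0,0],
  [0,-8,0,0,0,0],
  [0,-10,0,0,0,0],
  [0,-5,-10,0,0,0],
  [0,0,-25,0,0,0],
  [0,0,-40,0,0,0],
  [0,0,-40,0,0,0],
  [-20,0,-40,0,0,0],
])

```text
clock: 10.6
position: [0.5822, -0.0526, 0.18]
tool_rot: [-3.133, 0.01, -0.15]
force: [0.2, 0.7, 0.2]
grip_width: 0.0001
```

arm_command([
  [-40,-20,0,0,0,0],
  [-40,-20,0,0,0,0],
  [-40,-20,0,0,0,0],
  [0,0,0,0,0,0],
  [0,0,0,0,0,0],
])

```text
clock: 11.1
position: [0.4693, 0.0281, 0.1901]
tool_rot: [-3.128, -0.001, -0.15]
force: [0.6, -0.4, 0.0]
grip_width: 0.0001
```

```bash
python3 - <<'E'
from h import *
np.set_printoptions(precision=4,suppress=True)
s=bot.observe(); print(s['clock'],s['position'],s['force'])
f=grab('top'); Z=pts(f)[...,2]; hsv=cv2.cvtColor(f['color'],cv2.COLOR_RGB2HSV)
m=((hsv[...,0]>95)&(hsv[...,0]<130)&(hsv[...,1]>80)&(hsv[...,2]>30)).astype(np.uint8); m[:150]=0;m[280:]=0;m[:,:250]=0;m[:,360:]=0
n,l,st,c=cv2.connectedComponentsWithStats(m)
for k in range(1,n):
    if st[k,4]<20: continue
    v,u=np.nonzero(l==k); z=np.median(Z[v,u]); zz=.010 if z<.015 else z
    Q=np.array([ray(f,a,b,zz)[:2]*1000 for a,b in zip(u,v)],np.float32); r=cv2.minAreaRect(Q); q=Q.mean(0)
    print(c[k],st[k,4],z,r,'gap to face',(q-[538.6,-119.8])@[.153,.988]-18)
cv2.imwrite('pics/top2.png',cv2.resize(f['color'][175:275,215:355],None,fx=5.7,fy=5.7,interpolation=cv2.INTER_CUBIC)[:,:,::-1])
save(grab('wrist'),'w2.png')
E
```

```text
11.1 [0.4693 0.0281 0.1901] [ 0.5803 -0.3944  0.0066]
[320.9554 226.3121] 157 0.01051508584958347 ((591.662353515625, -110.74174499511719), (34.18640899658203, 34.328582763671875), 80.65214538574219) gap to face -0.9647635864257893
```

View pics/top2.png

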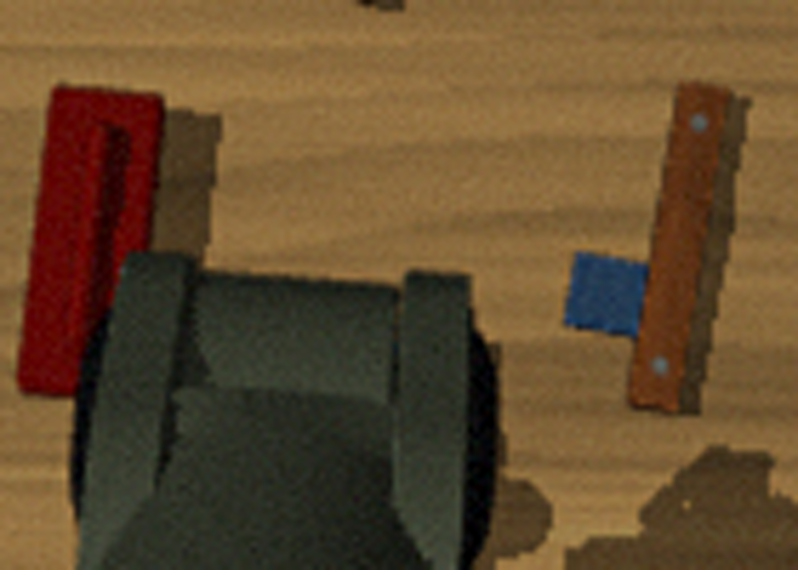

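View pics/w2.png

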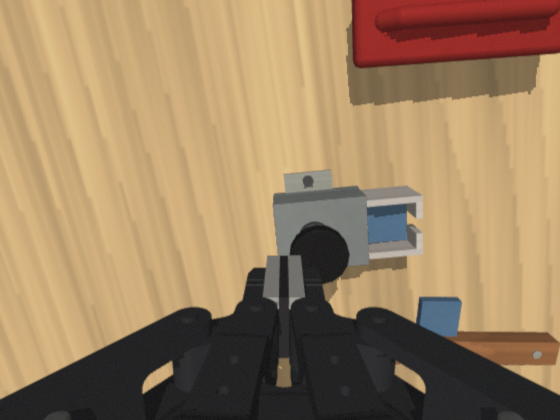

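The tile (top crop (605,293), wrist view (438,316)) lies flush on the batten with no visible gap. The gripper is clear of everything, so I hand in.

```bash
python3 -c "
from workcell import bot
print(bot.job_done())"
```

```text
the job is handed in; nothing more can be done
None
```

The tile ended up where you asked, but the wrist went over its force limit during the press, so the attempt may be judged a failure.

- **Force limit:** when the plunger hit its stop, the wrist read 140.6 N against the 120 N limit. My last two press rows of 3 mm each were too large for an almost fully pressed plunger. I retracted at once, but this could not be undone.
- **Press:** I pressed the plunger fully once with shut fingers, and it came back up (cap measured at 85 mm). Exactly one tile came out and the stack sank by one.
- **Push:** I pushed the tile flat along the bench about 100 mm to the middle-sized batten and seated it at about 11 N.
- **Last checks:**
  - The tile is flat (top at 10.5 mm), with no visible gap to the batten.
  - Its edge is at about -9.3° against -8.8° for the batten. The measured gap is -1 mm. Both are within calibration error.
  - The arm was clear of everything, with force near 0 N, and the clock was about 11 s.
- **Other objects:** no move went near the trowel or bowl, and the brush looked unmoved. I did not re-measure any of the three after the push.

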